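# Lid the cast-iron kettles

### The arm

A 7-joint arm with a two-finger parallel gripper is mounted at the origin on the work surface. World frame = base frame: x ahead of the robot, y to its left, z up, the work surface at z = 0. Lengths are in m, angles in rad, forces in N, time in s.
With the tool pointing down it reaches from about 0.4 to 0.875 m from the base axis. Payload 19.3 kg.
Tool frame: the origin (TCP) lies at the very end of the fingers, on their centre line; the grasp point (between the pads) lies 19 mm behind it; z points along the fingers, y is the direction in which the jaws open and shut (so a half turn about z gives the same grasp; the last joint's range is limited). The gripper opens to 85 mm and grips with 20 to 120 N. Pads are 22 mm wide; open, the fingers measure 114 mm over their backs; the gripper's body (76 mm by 85 mm) begins 54 mm behind the grasp point. The pads swing forward as they close: fully open they stand 13 mm farther back than shut.
Start: joints at [1.136, 0.521, -0.036, 1.599, 0.021, 1.021, -0.113], TCP at [0.223, -0.584, 0.231] pointing down, gripper open.
Joint ranges: [-2.91, 2.91], [-0.3, 2.13], [-1.5, 1.42], [0.17, 2.43], [-1.26, 4.41], [0.16, 1.93], [-2.52, 2.52]. Speed limits (rad/s): [1.89, 1.89, 2.39, 2.39, 3.01, 3.01, 3.01].

### API

Orientations are given as [roll, pitch, yaw] about the fixed x, y, z axes, in that order (R = Rz(yaw) Ry(pitch) Rx(roll)).
In Python, from workcell import bot gives the robot as it stands.
- The arm moves only by the tool carry_out, never from a script. Its argument "targets" is a list of rows, each a list of 7 numbers: the shift along the tool's x, y, z in mm, then the turn, a rotation vector about the tool's x, y, z in units of 6 degrees (1.0 is 6 degrees), then the closure in counts, from 0 (fully open) to 255 (shut). A call has 1 to 5 rows; each row shifts and turns the commanded pose from where the row before left it, along the tool's axes as they then stand; what a row does not reach is not made up. A row lasts 1/12 s, in which the tool goes at most 41.7 mm and 7.16 degrees, less where a joint would pass 70% of its speed; a pose out of reach is approached as far as the arm can. A call is refused whole if a number of a shift passes 41.7 or a number of a turn 1, either way. A call with a gripper value outside its range is refused whole. The fingers move at their own pace and stop on an object; "force" is the grip in N (left out, the last holds). Time passes only in rows, so rows that do not move let the fingers close. It gives the time, the measured TCP pose, the force and the opening at its end, in the units of the state.
- bot.observe(): the state, without advancing time (a new reading comes with each control period).
- bot.grab_frame(name): name is "side" or "top" or "wrist"; returns a dict with "color" (400x640x3 uint8, red, green, blue), "z_map" (400x640 float32, m along the optical axis (not along the pixel's ray), 0 where there is no reading), "K" (3x3 intrinsics, pixels), "cam_to_world" (4x4, takes a point from camera to world coordinates); the wrist camera has in their place "T_tool_cam" (4x4, takes a point from camera to tool coordinates, whose origin is the TCP and whose axes are the flange's). Camera axes: x right, y down, z forward; pixel columns grow to the right and rows downward; lengths in m; the calibration is good to about 2 mm. The wrist camera is an equidistant fisheye: a pixel r from the principal point sees the ray r / f radians off the axis. A picture is of the moment at which its call begins: read the wrist's pose just before it.
- bot.job_done(): hands the job in, once; it reports no verdict.
The state is a dict: "clock": time; "qpos": joint angles; "qd": joint speeds; "joint_efforts": joint torques, N m; "position": TCP position; "tool_rot": TCP orientation; "force": force on the tool from outside, world axes, zero at the start; "moment": the same for the moment, N m; "grip_width": finger opening in m.
Only numpy, scipy, OpenCV 4.12 (cv2) and the standard library are available. Lean on these libraries where they do the work, as an engineer would, in place of code of your own. Each camera call takes 0.05 s, during which the arm holds its last target. There are 200 camera calls.

### The job

Match up the four loose cast-iron lids with the four open kettles on the bench: put on each kettle the lid that fits its mouth, seated level on the rim with its spigot down in the mouth, and the square lid turned square with its kettle. Set the lids on gently without dropping them, do not push the kettles about, and leave the tin and the brush where they are.

Things in the scene. Friction and masses are not known exactly. Their poses are not given: they have to be found in the camera images.
- lid_small: Loose dark iron small round lid, right way up on the bench. In mm: plate 70 diameter, 5 thick; under it a round spigot 32 diameter, 10 deep (8 play each way in its mouth; plate rests on the rim); 4 high dome; central round knob 16 diameter, from z 19 to 43. Origin: centre of spigot's underside, z up. 0.05-0.25 kg.
- kettle_small: Heavy grey iron small round kettle, no lid or handle, upright on the bench. In mm: body 108 diameter; mouth 48 diameter inside, flat 5 wide rim at z 70; spout toward its x, out to 87 from centre, below the rim; small lugs at +y and -y below the rim. Origin: centre of underside. A seated lid's origin is at z 60.
- lid_medium: Loose dark iron medium round lid, right way up on the bench. In mm: plate 86 diameter, 5 thick; under it a round spigot 48 diameter, 10 deep (8 play each way in its mouth; plate rests on the rim); 4 high dome; central round knob 16 diameter, from z 19 to 43. Origin: centre of spigot's underside, z up. 0.05-0.25 kg.
- kettle_medium: Heavy grey iron medium round kettle, no lid or handle, upright on the bench. In mm: body 128 diameter; mouth 64 diameter inside, flat 5 wide rim at z 80; spout toward its x, out to 97 from centre, below the rim; small lugs at +y and -y below the rim. Origin: centre of underside. A seated lid's origin is at z 70.
- lid_large: Loose dark iron large round lid, right way up on the bench. In mm: plate 102 diameter, 5 thick; under it a round spigot 64 diameter, 10 deep (8 play each way in its mouth; plate rests on the rim); 4 high dome; central round knob 16 diameter, from z 19 to 43. Origin: centre of spigot's underside, z up. 0.05-0.25 kg.
- kettle_large: Heavy grey iron large round kettle, no lid or handle, upright on the bench. In mm: body 146 diameter; mouth 80 diameter inside, flat 5 wide rim at z 88; spout toward its x, out to 106 from centre, below the rim; small lugs at +y and -y below the rim. Origin: centre of underside. A seated lid's origin is at z 78.
- lid_square: Loose dark iron square lid, right way up on the bench. In mm: plate 82 x 82, 5 thick; under it a square spigot 44 x 44, 10 deep (8 play each way in its mouth; plate rests on the rim); 4 high dome; central square knob 16 x 16, from z 19 to 43. Origin: centre of spigot's underside, z up; x, y along the sides of plate and knob. 0.05-0.25 kg.
- kettle_square: Heavy grey iron square kettle, no lid or handle, upright on the bench. In mm: body 112 x 112; mouth 60 x 60 inside, flat 5 wide rim at z 78; spout toward its x, out to 89 from centre, below the rim; small lugs at +y and -y, up to the rim height, 48 from centre. Origin: centre of underside; x, y along the sides. A seated lid's origin is at z 68.
- tin: Bystander: closed metal can, 84 mm in diameter, 110 mm tall, standing among the kettles on the robot's right. Origin: centre of its underside.
- brush: Bystander: wooden bench brush with brass bristles, 170 mm long (along its x), 32 mm wide, 30 mm high, lying among the kettles at the robot's left. Origin: centre of its underside.
Mind the look-alikes: they are no part of the job. Leave any blue, orange or turquoise look-alike of the lid_small alone.

How it is judged:
By the outcome, as a careful person would: the job done as asked, in the order asked, and still so for the second after the job is handed in, with the robot touching nothing.
It also fails if it takes over 112 s, if anything falls off the work surface, if the arm or the gripper's body presses on something with over 40 N, if the wrist force passes 120 N, or if a joint passes its speed limit or range.

## Working session

There is one attempt and no reset: what is moved stays moved. The work goes in short steps, Python scripts to look and compute and a tool call to move; the robot and the scene stay as the last step left them, time stands still between calls to the robot, and variables do not carry over. Pictures are saved under pics/ and viewed, about 12 in all and at most 16, crops included, and the job is handed in when it is done.

Besides the shell and the picture viewer there is one more tool, called by a JSON object that holds its "name" and its "arguments", one argument or row to a line. carry_out: Moves the arm, as the interface text tells. Its arguments: {"type":"object","properties":{"targets":{"type":"array","items":{"type":"array","items":{"type":"number"}}},"force":{"type":"number"}},"required":["targets"]}

```bash
ls; mkdir -p pics; python3 - <<'E'
from workcell import bot
import cv2,numpy as np
s=bot.observe();print({k:np.round(v,3).tolist() for k,v in s.items()})
for n in("side","top","wrist"):
    f=bot.grab_frame(n);np.savez(f"f0_{n}.npz",**f)
    cv2.imwrite(f"pics/{n}0.png",f["color"][...,::-1]);print(n,f["K"].tolist());print(np.round(f.get("cam_to_world",f.get("T_tool_cam")),3).tolist())
E
```

```text
pics
{'clock': 0.0, 'qpos': [1.136, 0.522, -0.036, 1.6, 0.021, 1.021, -0.113], 'qd': [-0.0, -0.0, 0.0, -0.001, 0.0, -0.001, -0.0], 'joint_efforts': [0.0, -92.712, 1.98, -36.993, 0.018, 0.008, 0.0], 'position': [0.223, -0.584, 0.231], 'tool_rot': [-3.14, 0.0, 0.365], 'force': [1.092, -1.14, -0.171], 'moment': [0.038, -0.056, 0.02], 'grip_width': 0.085}
side [[410.58688811327033, 0.0, 323.76232593542375], [0.0, 410.58688811327033, 195.55917745918248], [0.0, 0.0, 1.0]]
[[-0.771, -0.335, 0.542, -0.074], [-0.637, 0.405, -0.655, 0.78], [-0.0, -0.851, -0.526, 0.642], [0.0, 0.0, 0.0, 1.0]]
top [[433.2182191831323, 0.0, 326.5797663417297], [0.0, 433.2182191831323, 201.83499668943892], [0.0, 0.0, 1.0]]
[[-0.018, -0.995, 0.102, 0.415], [-1.0, 0.019, 0.011, 0.003], [-0.013, -0.102, -0.995, 1.406], [0.0, 0.0, 0.0, 1.0]]
wrist [[309.70691628693146, 0.0, 324.6790108251393], [0.0, 309.70691628693146, 199.26678505578235], [0.0, 0.0, 1.0]]
[[0.0, -0.956, -0.292, 0.073], [1.0, 0.001, -0.002, 0.0], [0.002, -0.292, 0.956, -0.142], [0.0, 0.0, 0.0, 1.0]]
```

View pics/top0.png

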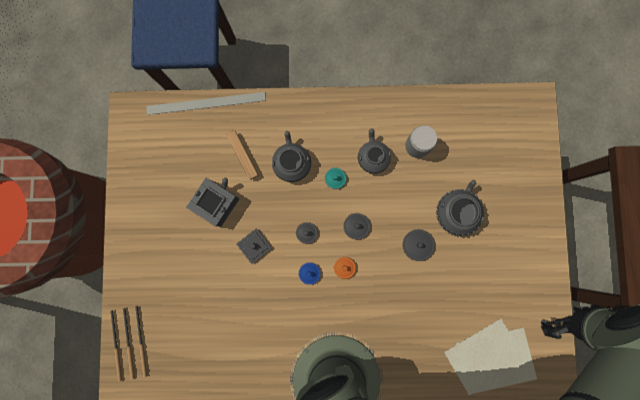

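View pics/side0.png

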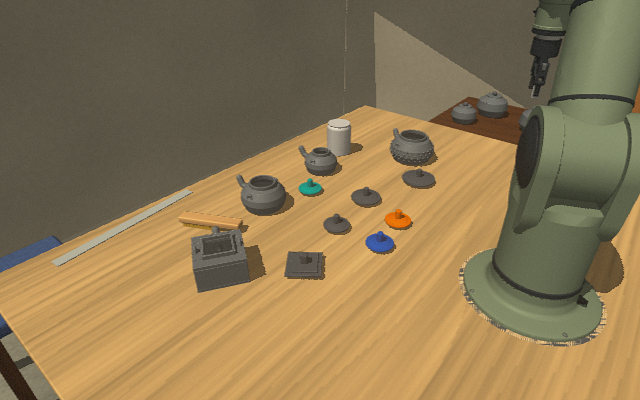

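Top view: the kettles are small (374,155), medium (292,160), large (462,212) and square (212,202). The dark lids are small (307,233), medium (357,226), large (419,245) and square (255,246). These could be mistaken for lid_small: teal (336,178), blue (310,273), orange (345,268) and the dark medium lid. lid_small is the dark grey one at (307,233).

```bash
cat > h.py <<'E'
import numpy as np,cv2
from scipy.optimize import least_squares
def cloud(f):
    K,T,z=f["K"],f["cam_to_world"],f["z_map"].astype(float)
    v,u=np.mgrid[:z.shape[0],:z.shape[1]]
    P=np.stack([(u-K[0,2])/K[0,0]*z,(v-K[1,2])/K[1,1]*z,z],-1)
    W=P@T[:3,:3].T+T[:3,3];W[z==0]=np.nan
    return W
def ray(f,u,v,h):
    K,T=f["K"],f["cam_to_world"];d=T[:3,:3]@[(u-K[0,2])/K[0,0],(v-K[1,2])/K[1,1],1]
    return T[:3,3]+d*(h-T[2,3])/d[2]
def circ(p):
    r=least_squares(lambda q:np.hypot(p[:,0]-q[0],p[:,1]-q[1])-q[2],[*p.mean(0),.04],loss="soft_l1",f_scale=.003)
    return r.x,np.sqrt(np.mean(r.fun**2))
E
python3 - <<'E'
from h import *
c=None
for n in("top","side"):
    f=np.load(f"f0_{n}.npz");W=cloud(f)
    print(n,"table z",np.nanmedian(W[(np.abs(W[...,2])<.01)][:,2]))
    hsv=cv2.cvtColor(f["color"],cv2.COLOR_RGB2HSV)
    reg=(W[...,0]>.3)&(W[...,0]<.85)&(np.abs(W[...,1])<.5)&(W[...,2]>.006)
    m=(reg&(hsv[...,1]<70)).astype(np.uint8)
    N,l,st,cen=cv2.connectedComponentsWithStats(m)
    for i in range(1,N):
        if st[i,4]<60: continue
        p=W[l==i];zm=np.percentile(p[:,2],98)
        print("comp",np.round(cen[i]),st[i,4],"zmax",round(zm,3),"xyz",np.round(np.median(p,0),3))
        if zm<.06:
            q=p[(p[:,2]>.007)&(p[:,2]<.022)];k=p[p[:,2]>.032]
            print("  lid mid-bbox",np.round((q.min(0)+q.max(0))/2,3)[:2],"ext",np.round(q.max(0)-q.min(0),3)[:2],"knob",np.round(k.mean(0),3),len(k),"rect",cv2.minAreaRect((q[:,:2]*1000).astype(np.float32)))
        else:
            for h in(.07,.08,.088,.078):
                q=p[np.abs(p[:,2]-h)<.004]
                if len(q)>15: print("  rim",h,len(q),np.round(circ(q[:,:2])[0],4),round(circ(q[:,:2])[1],4),cv2.minAreaRect((q[:,:2]*1000).astype(np.float32)))
E
python3 - <<'E'
import cv2,numpy as np
im=cv2.imread('pics/top0.png')[120:290,180:500]
cv2.imwrite('pics/crop1.png',cv2.resize(im,None,fx=2.5,fy=2.5,interpolation=cv2.INTER_CUBIC))
E
```

```text
top table z -0.00024652839973748897
comp [421. 141.] 755 zmax 0.114 xyz [ 0.73  -0.275  0.108]
  rim 0.07 16 [ 0.7417 -0.2836  0.0426] 0.0006 ((716.5564575195312, -259.5437927246094), (66.56546783447266, 16.791744232177734), 45.6557731628418)
  rim 0.08 18 [ 0.7407 -0.2836  0.0419] 0.0005 ((717.8118286132812, -265.0716552734375), (77.53498077392578, 25.045360565185547), 51.73808670043945)
  rim 0.088 22 [ 0.7409 -0.2835  0.042 ] 0.0007 ((719.8447875976562, -266.1612854003906), (79.35696411132812, 30.43161392211914), 51.308128356933594)
  rim 0.078 16 [ 0.7404 -0.2836  0.0417] 0.0005 ((711.8939208984375, -268.39556884765625), (69.22632598876953, 18.553491592407227), 61.675838470458984)
comp [374. 155.] 800 zmax 0.072 xyz [ 0.697 -0.132  0.052]
  rim 0.07 88 [ 0.7009 -0.1358  0.0272] 0.0176 ((722.1044921875, -126.15765380859375), (105.745849609375, 56.41710662841797), 24.897794723510742)
comp [291. 161.] 1065 zmax 0.082 xyz [0.683 0.13  0.06 ]
  rim 0.07 205 [0.6881 0.1307 0.0425] 0.011 ((700.1912841796875, 141.1292266845703), (124.43462371826172, 98.7936782836914), 38.4887580871582)
 
[... 4987 characters left out ...]
yz [0.533 0.394 0.064]
  rim 0.07 1018 [0.5601 0.3819 0.0529] 0.0111 ((570.098876953125, 375.27801513671875), (110.7834243774414, 142.61773681640625), 56.57794952392578)
  rim 0.08 263 [0.5588 0.3835 0.038 ] 0.0057 ((559.1988525390625, 383.00469970703125), (101.61949920654297, 72.40760803222656), 56.26299285888672)
  rim 0.078 319 [0.5589 0.3836 0.0379] 0.0056 ((559.1988525390625, 383.00469970703125), (101.61949920654297, 72.40760803222656), 56.26299285888672)
comp [303. 264.] 834 zmax 0.044 xyz [0.414 0.264 0.02 ]
  lid mid-bbox [0.418 0.257] ext [0.11  0.108] knob [0.418 0.259 0.041] 56 rect ((418.9281311035156, 256.5577697753906), (79.43208312988281, 83.82857513427734), 37.87899398803711)
```

View pics/crop1.png

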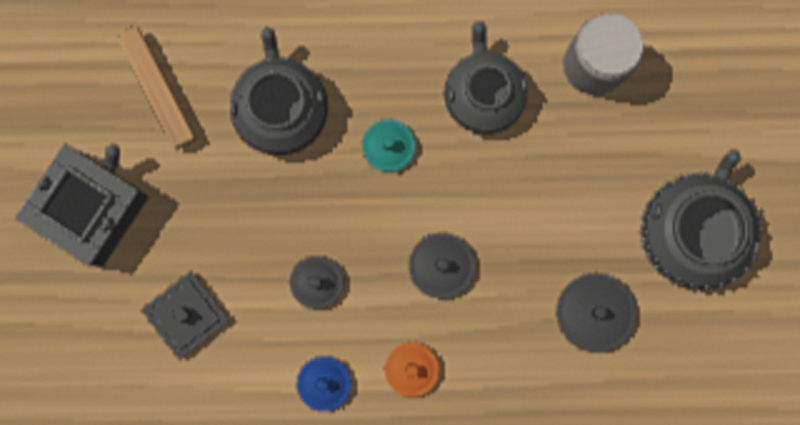

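All sizes fit: lids come out at 65, 81, 99 and 81 mm, and rims near nominal. The crop confirms that lid_small is the dark lid at crop (320,282), and that the teal, blue and orange ones are look-alikes. The two cameras agree to 2–3 mm, so I'm averaging them. I'll start with the large lid.

{"name": "carry_out", "arguments": {
  "targets": [
    [24.2,-18.8,0,0,0,0,90],
    [24.2,-18.8,0,0,0,0,90],
    [24.2,-18.8,0,0,0,0,90],
    [24.2,-18.8,0,0,0,0,90],
    [24.2,-18.8,0,0,0,0,90]
  ],
  "force": 50
}}

```text
clock: 0.57
position: [0.3029, -0.4515, 0.2311]
tool_rot: [-3.141, 0.0, 0.365]
force: [1.1, -0.6, 0.1]
grip_width: 0.0553
```

{"name": "carry_out", "arguments": {
  "targets": [
    [24.2,-18.8,0,0,0,0,90],
    [24.2,-18.8,0,0,0,0,90],
    [24.2,-18.8,0,0,0,0,90],
    [24.2,-18.8,0,0,0,0,90],
    [24.2,-18.8,0,0,0,0,90]
  ]
}}

```text
clock: 0.98
position: [0.3824, -0.3206, 0.2313]
tool_rot: [-3.142, 0.0, 0.365]
force: [0.5, -0.6, 0.1]
grip_width: 0.0551
```

{"name": "carry_out", "arguments": {
  "targets": [
    [24.2,-18.8,10,0,0,0,90],
    [24.2,-18.8,20,0,0,0,90],
    [0,0,30,0,0,0,90],
    [0,0,20,0,0,0,90],
    [0,0,0,0,0,0,90]
  ]
}}

```text
clock: 1.4
position: [0.4123, -0.2681, 0.1481]
tool_rot: [-3.137, 0.003, 0.366]
force: [-0.8, 0.4, -0.5]
grip_width: 0.0556
```

```bash
cat >> h.py <<'E'
def go(x,y,z,yaw=None):
    "tool-axis shift (mm) and tool-z turn (deg) from the measured pose to a world target"
    from workcell import bot
    s=bot.observe();p=np.array(s["position"]);a=s["tool_rot"][2];d=(np.array([x,y,z])-p)*1000
    print("clock",round(s["clock"],2),"at",np.round(p,4),"rpy",np.round(s["tool_rot"],3),"w",round(s["grip_width"],4),"F",np.round(s["force"],1))
    print("  shift",np.round([np.cos(a)*d[0]+np.sin(a)*d[1],np.sin(a)*d[0]-np.cos(a)*d[1],-d[2]],1),"turn deg",None if yaw is None else round(-np.degrees(yaw-a),2))
E
python3 - <<'E'
from h import *; from workcell import bot
go(.4135,-.270,.022)
f=bot.grab_frame("wrist");cv2.imwrite("pics/w1.png",f["color"][...,::-1])
E
```

```text
clock 1.4 at [ 0.4123 -0.2681  0.1481] rpy [-3.137e+00  3.000e-03  3.660e-01] w 0.0556 F [-0.8  0.4 -0.5]
  shift [  0.4   2.2 126.1] turn deg None
```

View pics/w1.png

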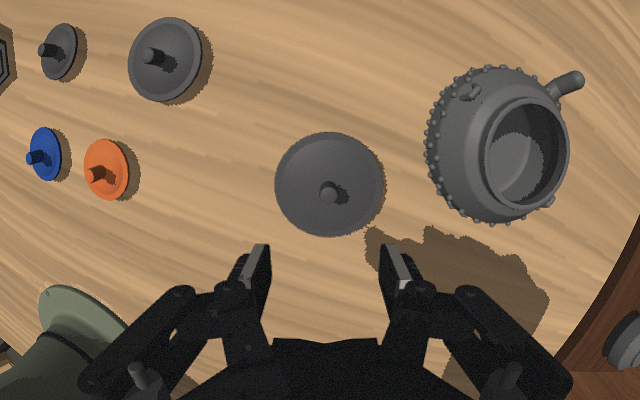

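Wrist view: the large lid is at (330,185) with its knob near (328,190), between the jaws. Kettle_large's mouth is at (525,150). I'll use this view to refine knob and rim.

```bash
cat >> h.py <<'E'
from scipy.spatial.transform import Rotation as Ro
def wcloud():
    from workcell import bot
    s=bot.observe();f=bot.grab_frame("wrist");K=f["K"];z=f["z_map"].astype(float)
    v,u=np.mgrid[:z.shape[0],:z.shape[1]];a=(u-K[0,2])/K[0,0];b=(v-K[1,2])/K[1,1];t=np.hypot(a,b)+1e-9
    k=np.tan(np.minimum(t,1.45))/t
    P=np.stack([a*k*z,b*k*z,z],-1);T=f["T_tool_cam"];P=P@T[:3,:3].T+T[:3,3]
    W=P@Ro.from_euler("xyz",s["tool_rot"]).as_matrix().T+np.array(s["position"]);W[z==0]=np.nan
    return W,f
def near(W,x,y,r,z0,z1):
    m=(np.hypot(W[...,0]-x,W[...,1]-y)<r)&(W[...,2]>z0)&(W[...,2]<z1);return W[m]
def knob(W,x,y,h=.0):
    q=near(W,x,y,.025,h+.040,h+.048);print(" knob top",len(q),np.round((q.min(0)+q.max(0))/2,4) if len(q) else 0,"mean",np.round(q.mean(0),4),"ext",np.round(q.max(0)-q.min(0),4)[:2])
def rim(W,x,y,h,R):
    q=near(W,x,y,R+.02,h-.0025,h+.006);print(" rim",len(q),np.round(circ(q[:,:2]),4) if 0 else [np.round(v,4) for v in circ(q[:,:2])],"z",np.round(np.median(q[:,2]),4))
E
python3 - <<'E'
from h import *
W,f=wcloud();print("table",np.nanmedian(W[np.abs(W[...,2])<.01][:,2]))
knob(W,.4135,-.27);q=near(W,.4135,-.27,.07,.007,.0175);print(" plate",[np.round(v,4) for v in circ(q[:,:2])],np.round((q.min(0)+q.max(0))/2,4),np.round(q.max(0)-q.min(0),4))
knob(W,.479,-.074);knob(W,.4585,.0875);rim(W,.514,-.399,.088,.045)
E
```

```text
table -0.00021915771649233529
 knob top 244 [ 0.4147 -0.2699  0.0423] mean [ 0.4145 -0.2697  0.0423] ext [0.0154 0.015 ]
 plate [array([ 0.4139, -0.2699,  0.0412]), np.float64(0.0074)] [ 0.4143 -0.27    0.0145] [0.1013 0.1015 0.006 ]
 knob top 185 [ 0.4774 -0.0751  0.0424] mean [ 0.4776 -0.0756  0.0426] ext [0.0154 0.0152]
 knob top 88 [0.4589 0.0859 0.0425] mean [0.459  0.0848 0.0427] ext [0.0151 0.0141]
 rim 1645 [array([ 0.5132, -0.399 ,  0.0422]), np.float64(0.0015)] z 0.0872
```

{"name": "carry_out", "arguments": {
  "targets": [
    [0,0,0,0,0,0,90],
    [1,2,25,0,0,0,90],
    [0,0,25,0,0,0,90],
    [0,0,25,0,0,0,90],
    [0,0,15,0,0,0,90]
  ]
}}

```text
clock: 1.92
position: [0.4155, -0.2715, 0.0607]
tool_rot: [3.141, -0.0, 0.364]
force: [-0.6, -1.0, -0.1]
grip_width: 0.0548
```

{"name": "carry_out", "arguments": {
  "targets": [
    [0,0,0,0,0,0,90],
    [0,0,0,0,0,0,90],
    [0,0,0,0,0,0,90]
  ]
}}

```text
clock: 2.17
position: [0.4162, -0.2717, 0.0629]
tool_rot: [3.14, -0.001, 0.364]
force: [0.7, -0.0, 0.3]
grip_width: 0.0556
```

```bash
python3 -c "
from h import *
go(.4146,-.2699,.022)"
```

```text
clock 2.17 at [ 0.4162 -0.2717  0.0629] rpy [ 3.14e+00 -1.00e-03  3.64e-01] w 0.0556 F [ 0.7 -0.   0.3]
  shift [-0.8 -2.2 40.9] turn deg None
```

{"name": "carry_out", "arguments": {
  "targets": [
    [-0.5,-1.5,15,0,0,0,90],
    [0,0,14,0,0,0,90],
    [0,0,10,0,0,0,90],
    [0,0,0,0,0,0,90],
    [0,0,0,0,0,0,140]
  ]
}}

```text
clock: 2.58
position: [0.4146, -0.27, 0.0229]
tool_rot: [3.141, -0.0, 0.365]
force: [0.8, -0.4, 0.3]
grip_width: 0.0447
```

{"name": "carry_out", "arguments": {
  "targets": [
    [0,0,0,0,0,0,180],
    [0,0,0,0,0,0,255],
    [0,0,0,0,0,0,255],
    [0,0,0,0,0,0,255],
    [0,0,0,0,0,0,255]
  ]
}}

```text
clock: 3.0
position: [0.4148, -0.2701, 0.0232]
tool_rot: [3.141, -0.001, 0.365]
force: [-1.6, 0.9, 11.8]
grip_width: 0.0138
```

{"name": "carry_out", "arguments": {
  "targets": [
    [0,0,0,0,0,0,255],
    [0,0,-10,0,0,0,255],
    [0,0,-10,0,0,0,255],
    [0,0,0,0,0,0,255],
    [0,0,0,0,0,0,255]
  ]
}}

```text
clock: 3.42
position: [0.4149, -0.2701, 0.0432]
tool_rot: [3.14, -0.001, 0.365]
force: [0.4, -0.8, -1.6]
grip_width: 0.014
```

```bash
python3 - <<'E'
from h import *
go(.5132,-.399,.17)
W,f=wcloud();cv2.imwrite("pics/w2.png",f["color"][...,::-1])
q=near(W,.4146,-.2699,.075,.03,.045);print(len(q),np.round(np.median(q,0),3))
q=near(W,.4146,-.2699,.075,.025,.055);print(np.round((q.min(0)+q.max(0))/2,4),np.round(q.max(0)-q.min(0),4))
E
```

```text
clock 3.42 at [ 0.4149 -0.2701  0.0432] rpy [ 3.14e+00 -1.00e-03  3.65e-01] w 0.014 F [ 0.4 -0.8 -1.6]
  shift [  45.9  155.5 -126.8] turn deg None
17382 [ 0.431 -0.263  0.036]
[ 0.4142 -0.2705  0.0425] [0.1015 0.1018 0.0249]
```

View pics/w2.png

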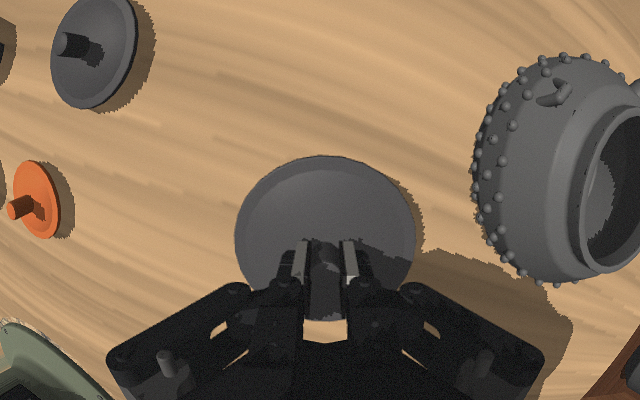

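The lid is held level: plate at (325,225), knob between the jaws. Now I'll lift it and carry it to kettle_large.

{"name": "carry_out", "arguments": {
  "targets": [
    [0,0,-30,0,0,0,255],
    [0,0,-35,0,0,0,255],
    [0,0,-35,0,0,0,255],
    [0,0,-27,0,0,0,255],
    [6.6,22.2,0,0,0,0,255]
  ]
}}

```text
clock: 3.88
position: [0.4288, -0.2872, 0.1742]
tool_rot: [3.138, -0.003, 0.366]
force: [2.3, -1.3, -0.2]
grip_width: 0.0142
```

{"name": "carry_out", "arguments": {
  "targets": [
    [6.6,22.2,0,0,0,0,255],
    [6.6,22.2,0,0,0,0,255],
    [6.6,22.2,0,0,0,0,255],
    [6.6,22.2,0,0,0,0,255],
    [6.6,22.2,0,0,0,0,255]
  ]
}}

```text
clock: 4.3
position: [0.4993, -0.3809, 0.1688]
tool_rot: [-3.141, 0.0, 0.365]
force: [0.2, 1.0, -1.8]
grip_width: 0.0143
```

{"name": "carry_out", "arguments": {
  "targets": [
    [6.3,22.3,0,0,0,0,255],
    [0,0,20,0,0,0,255],
    [0,0,20,0,0,0,255],
    [0,0,14,0,0,0,255],
    [0,0,0,0,0,0,255]
  ]
}}

```text
clock: 4.72
position: [0.5112, -0.3976, 0.1118]
tool_rot: [-3.137, 0.003, 0.365]
force: [0.3, 0.3, -2.2]
grip_width: 0.0141
```

{"name": "carry_out", "arguments": {
  "targets": [
    [0,0,0,0,0,0,255],
    [0,0,0,0,0,0,255]
  ]
}}

```text
clock: 4.88
position: [0.5131, -0.3989, 0.1161]
tool_rot: [3.141, -0.0, 0.365]
force: [-0.4, 0.6, -1.2]
grip_width: 0.014
```

```bash
python3 -c "
from h import *
go(.5132,-.399,.1012)"
```

```text
clock 4.88 at [ 0.5131 -0.3989  0.1161] rpy [ 3.141 -0.     0.365] w 0.014 F [-0.4  0.6 -1.2]
  shift [ 0.1  0.1 14.9] turn deg None
```

{"name": "carry_out", "arguments": {
  "targets": [
    [0,0,5,0,0,0,255],
    [0,0,4,0,0,0,255],
    [0,0,3,0,0,0,255],
    [0,0,2,0,0,0,255],
    [0,0,0,0,0,0,255]
  ]
}}

```text
clock: 5.3
position: [0.5127, -0.3987, 0.1014]
tool_rot: [-3.142, 0.0, 0.365]
force: [-1.0, -0.5, -1.0]
grip_width: 0.0142
```

{"name": "carry_out", "arguments": {
  "targets": [
    [0,0,0,0,0,0,255],
    [0,0,0,0,0,0,255]
  ]
}}

```text
clock: 5.47
position: [0.5128, -0.3987, 0.1013]
tool_rot: [3.142, -0.0, 0.365]
force: [0.0, -0.2, 0.6]
grip_width: 0.0143
```

{"name": "carry_out", "arguments": {
  "targets": [
    [0,0,0.5,0,0,0,255],
    [0,0,0.5,0,0,0,255],
    [0,0,0,0,0,0,255]
  ]
}}

```text
clock: 5.72
position: [0.5129, -0.3988, 0.1011]
tool_rot: [3.141, -0.0, 0.365]
force: [-3.9, 1.9, 11.7]
grip_width: 0.0141
```

{"name": "carry_out", "arguments": {
  "targets": [
    [0,0,0,0,0,0,210],
    [0,0,0,0,0,0,180],
    [0,0,0,0,0,0,140],
    [0,0,0,0,0,0,90],
    [0,0,0,0,0,0,90]
  ]
}}

```text
clock: 6.13
position: [0.5128, -0.3987, 0.1002]
tool_rot: [-3.142, -0.0, 0.365]
force: [-1.0, -1.0, 0.5]
grip_width: 0.0555
```

{"name": "carry_out", "arguments": {
  "targets": [
    [0,0,-5,0,0,0,90],
    [0,0,-20,0,0,0,90],
    [0,0,-20,0,0,0,90],
    [0,0,-20,0,0,0,90],
    [0,0,0,0,0,0,90]
  ]
}}

```text
clock: 6.55
position: [0.5142, -0.3998, 0.1695]
tool_rot: [3.137, -0.003, 0.365]
force: [0.0, 0.5, 0.1]
grip_width: 0.0558
```

```bash
cat >> h.py <<'E'
def seated(W,x,y,h,R):
    "fit plane to the plate annulus (outside the dome/knob) and give centre: z should be h+.005 flat part"
    knob(W,x,y,h-.01);q=near(W,x,y,R+.01,h+.001,h+.012)
    A=np.c_[q[:,:2]-[x,y],np.ones(len(q))];c=np.linalg.lstsq(A,q[:,2],rcond=None)[0]
    print(" plate mid",np.round((q.min(0)+q.max(0))/2,4),"ext",np.round(q.max(0)-q.min(0),4),"tilt deg",np.round(np.degrees(c[:2]),2))
E
python3 - <<'E'
from h import *
go(.4776,-.0754,.15)
W,f=wcloud();seated(W,.5128,-.3987,.088,.051)
E
```

```text
clock 6.55 at [ 0.5142 -0.3998  0.1695] rpy [ 3.137e+00 -3.000e-03  3.650e-01] w 0.0558 F [0.  0.5 0.1]
  shift [  81.4 -316.1   19.5] turn deg None
 knob top 384 [ 0.5126 -0.399   0.1201] mean [ 0.5127 -0.3988  0.1203] ext [0.0151 0.015 ]
 plate mid [ 0.5122 -0.3989  0.0944] ext [0.1018 0.1012 0.0108] tilt deg [-0.25  0.01]
```

The large lid is seated: knob top at 0.1203 (expected 0.120), tilt 0.25°. Next is the medium lid.

{"name": "carry_out", "arguments": {
  "targets": [
    [7.4,-28.7,0,0,0,0,90],
    [7.4,-28.7,0,0,0,0,90],
    [7.4,-28.7,0,0,0,0,90],
    [7.4,-28.7,0,0,0,0,90],
    [7.4,-28.7,0,0,0,0,90]
  ]
}}

```text
clock: 7.02
position: [0.4954, -0.25, 0.1648]
tool_rot: [-3.141, 0.001, 0.365]
force: [1.2, 0.5, 0.0]
grip_width: 0.0551
```

{"name": "carry_out", "arguments": {
  "targets": [
    [7.4,-28.7,0,0,0,0,90],
    [7.4,-28.7,0,0,0,0,90],
    [7.4,-28.7,0,0,0,0,90],
    [7.4,-28.7,0,0,0,0,90],
    [7.4,-28.7,0,0,0,0,90]
  ]
}}

```text
clock: 7.43
position: [0.4789, -0.1028, 0.165]
tool_rot: [-3.141, 0.0, 0.365]
force: [1.0, -0.3, -0.3]
grip_width: 0.0553
```

{"name": "carry_out", "arguments": {
  "targets": [
    [7.4,-28.7,0,0,0,0,90],
    [0,0,0,0,0,0,90],
    [0,0,0,0,0,0,90],
    [0,0,0,0,0,0,90]
  ]
}}

```text
clock: 7.77
position: [0.4761, -0.0751, 0.1651]
tool_rot: [3.141, 0.0, 0.365]
force: [0.6, -0.2, 0.6]
grip_width: 0.055
```

```bash
python3 - <<'E'
from h import *
go(.4776,-.0754,.024)
W,f=wcloud();knob(W,.4776,-.0754);knob(W,.459,.0855);rim(W,.7009,-.1358,.07,.027);rim(W,.685,.1315,.08,.035);knob(W,.42,.256)
E
```

```text
clock 7.77 at [ 0.4761 -0.0751  0.1651] rpy [3.141 0.    0.365] w 0.055 F [ 0.6 -0.2  0.6]
  shift [  1.3   0.8 141.1] turn deg None
 knob top 222 [ 0.4779 -0.0745  0.0423] mean [ 0.4783 -0.0743  0.0423] ext [0.015 0.015]
 knob top 184 [0.4591 0.0864 0.0425] mean [0.4593 0.0861 0.0425] ext [0.0155 0.0156]
 rim 341 [array([ 0.6976, -0.1349,  0.0264]), np.float64(0.0015)] z 0.0692h.py:13: RuntimeWarning: Mean of empty slice.
  r=least_squares(lambda q:np.hypot(p[:,0]-q[0],p[:,1]-q[1])-q[2],[*p.mean(0),.04],loss="soft_l1",f_scale=.003)
  ret = um.true_divide(
Traceback (most recent call last):
  File "h.py", line 35, in rim
    q=near(W,x,y,R+.02,h-.0025,h+.006);print(" rim",len(q),np.round(circ(q[:,:2]),4) if 0 else [np.round(v,4) for v in circ(q[:,:2])],"z",np.round(np.median(q[:,2]),4))
                                                                                                                       ~~~~^^^^^^^^^
  File "h.py", line 13, in circ
    r=least_squares(lambda q:np.hypot(p[:,0]-q[0],p[:,1]-q[1])-q[2],[*p.mean(0),.04],loss="soft_l1",f_scale=.003)
ValueError: Initial guess is outside of provided bounds
```

{"name": "carry_out", "arguments": {
  "targets": [
    [2,0,30,0,0,0,90],
    [0,0,35,0,0,0,90],
    [0,0,35,0,0,0,90],
    [0,0,20,0,0,0,90],
    [0,0,15,0,0,0,90]
  ]
}}

```text
clock: 8.23
position: [0.477, -0.0751, 0.0279]
tool_rot: [-3.141, 0.002, 0.363]
force: [0.2, 0.7, -0.6]
grip_width: 0.0553
```

{"name": "carry_out", "arguments": {
  "targets": [
    [0,0,6,0,0,0,90],
    [0,0,0,0,0,0,90],
    [0,0,0,0,0,0,90],
    [0,0,0,0,0,0,140],
    [0,0,0,0,0,0,180]
  ]
}}

```text
clock: 8.65
position: [0.4787, -0.0743, 0.0253]
tool_rot: [3.141, -0.001, 0.364]
force: [-0.5, -0.0, -0.5]
grip_width: 0.0321
```

{"name": "carry_out", "arguments": {
  "targets": [
    [0,0,0,0,0,0,255],
    [0,0,0,0,0,0,255],
    [0,0,0,0,0,0,255],
    [0,0,0,0,0,0,255],
    [0,0,0,0,0,0,255]
  ]
}}

```text
clock: 9.07
position: [0.4786, -0.0743, 0.0251]
tool_rot: [3.141, -0.001, 0.365]
force: [-1.4, -0.0, 12.4]
grip_width: 0.0143
```

{"name": "carry_out", "arguments": {
  "targets": [
    [0,0,-10,0,0,0,255],
    [0,0,-20,0,0,0,255],
    [0,0,-35,0,0,0,255],
    [0,0,-35,0,0,0,255],
    [0,0,-35,0,0,0,255]
  ]
}}

```text
clock: 9.48
position: [0.4775, -0.0739, 0.1615]
tool_rot: [-3.141, 0.0, 0.365]
force: [1.6, 0.5, -1.9]
grip_width: 0.0144
```

{"name": "carry_out", "arguments": {
  "targets": [
    [26.7,-11.8,-12,0,0,0,255],
    [26.7,-11.8,0,0,0,0,255],
    [26.7,-11.8,0,0,0,0,255],
    [26.7,-11.8,0,0,0,0,255],
    [26.7,-11.8,0,0,0,0,255]
  ]
}}

```text
clock: 9.9
position: [0.5824, 0.0298, 0.1724]
tool_rot: [3.141, -0.001, 0.365]
force: [0.3, -0.5, -1.5]
grip_width: 0.014
```

```bash
python3 - <<'E'
from h import *
go(.685,.1315,.17)
W,f=wcloud();rim(W,.685,.1315,.08,.035);rim(W,.699,-.1355,.07,.027)
cv2.imwrite("pics/w3.png",f["color"][...,::-1])
E
```

```text
clock 9.9 at [0.5824 0.0298 0.1724] rpy [ 3.141e+00 -1.000e-03  3.650e-01] w 0.014 F [ 0.3 -0.5 -1.5]
  shift [132.1 -58.4   2.4] turn deg None
 rim 1398 [array([0.6847, 0.131 , 0.0342]), np.float64(0.0014)] z 0.0797
 rim 712 [array([ 0.6981, -0.1345,  0.0264]), np.float64(0.0015)] z 0.0691
```

View pics/w3.png

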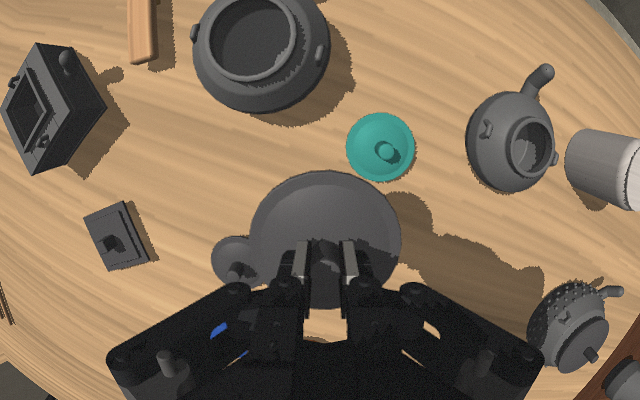

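The medium lid is held level at (325,235). The kettle_medium mouth is ahead at (250,40), and the teal look-alike is untouched. Carrying on.

{"name": "carry_out", "arguments": {
  "targets": [
    [26.4,-11.7,0,0,0,0,255],
    [26.4,-11.7,0,0,0,0,255],
    [26.4,-11.7,0,0,0,0,255],
    [26.4,-11.7,0,0,0,0,255],
    [26.2,-11.7,0,0,0,0,255]
  ]
}}

```text
clock: 10.37
position: [0.6846, 0.1313, 0.1722]
tool_rot: [-3.141, -0.0, 0.365]
force: [0.1, -0.5, -1.6]
grip_width: 0.0136
```

{"name": "carry_out", "arguments": {
  "targets": [
    [0,0,0,0,0,0,255],
    [0,0,22,0,0,0,255],
    [0,0,22,0,0,0,255],
    [0,0,18,0,0,0,255],
    [0,0,0,0,0,0,255]
  ]
}}

```text
clock: 10.78
position: [0.6819, 0.1299, 0.1063]
tool_rot: [-3.141, 0.005, 0.365]
force: [-0.6, -1.1, -2.4]
grip_width: 0.0139
```

{"name": "carry_out", "arguments": {
  "targets": [
    [0,0,0,0,0,0,255],
    [0,0,0,0,0,0,255],
    [0,0,0,0,0,0,255]
  ]
}}

```text
clock: 11.03
position: [0.6847, 0.1305, 0.1111]
tool_rot: [3.141, -0.002, 0.365]
force: [-0.3, -0.2, -1.5]
grip_width: 0.0135
```

```bash
python3 -c "
from h import *
go(.6847,.131,.0951)"
```

```text
clock 11.03 at [0.6847 0.1305 0.1111] rpy [ 3.141e+00 -2.000e-03  3.650e-01] w 0.0135 F [-0.3 -0.2 -1.5]
  shift [ 0.2 -0.5 16. ] turn deg None
```

{"name": "carry_out", "arguments": {
  "targets": [
    [0,0,5,0,0,0,255],
    [0,0,5,0,0,0,255],
    [0,0,3,0,0,0,255],
    [0,0,2,0,0,0,255],
    [0,0,0,0,0,0,255]
  ]
}}

```text
clock: 11.45
position: [0.6839, 0.1303, 0.0951]
tool_rot: [3.141, 0.0, 0.365]
force: [-6.9, -0.9, 12.2]
grip_width: 0.0142
```

{"name": "carry_out", "arguments": {
  "targets": [
    [0,0,0.5,0,0,0,255],
    [0,0,0,0,0,0,255],
    [0,0,0.5,0,0,0,255],
    [0,0,0,0,0,0,255]
  ]
}}

```text
clock: 11.78
position: [0.684, 0.1304, 0.095]
tool_rot: [3.141, -0.0, 0.365]
force: [-10.1, -3.1, 23.9]
grip_width: 0.0142
```

{"name": "carry_out", "arguments": {
  "targets": [
    [0,0,-1,0,0,0,255],
    [0,0,0,0,0,0,210],
    [0,0,0,0,0,0,170],
    [0,0,0,0,0,0,90],
    [0,0,0,0,0,0,90]
  ]
}}

```text
clock: 12.2
position: [0.684, 0.1304, 0.094]
tool_rot: [-3.142, 0.0, 0.365]
force: [0.7, 0.1, 0.1]
grip_width: 0.0504
```

{"name": "carry_out", "arguments": {
  "targets": [
    [0,0,0,0,0,0,90],
    [0,0,-10,0,0,0,90],
    [0,0,-20,0,0,0,90],
    [0,0,-25,0,0,0,90],
    [0,0,-20,0,0,0,90]
  ]
}}

```text
clock: 12.62
position: [0.6842, 0.1305, 0.1715]
tool_rot: [3.142, -0.001, 0.365]
force: [0.2, 0.0, 0.8]
grip_width: 0.0548
```

```bash
python3 - <<'E'
from h import *
go(.4592,.0862,.15)
W,f=wcloud();seated(W,.684,.1304,.08,.043)
E
```

```text
clock 12.62 at [0.6842 0.1305 0.1715] rpy [ 3.142e+00 -1.000e-03  3.650e-01] w 0.0548 F [0.2 0.  0.8]
  shift [-226.   -38.9   21.5] turn deg None
 knob top 355 [0.6834 0.1302 0.1121] mean [0.6837 0.1305 0.1122] ext [0.0149 0.0152]
 plate mid [0.6832 0.1301 0.0864] ext [0.0855 0.0856 0.0108] tilt deg [-0.19  0.03]
```

The medium lid is seated: knob top 0.1122, tilt 0.2°. Next is the small lid.

{"name": "carry_out", "arguments": {
  "targets": [
    [-28.2,-4.9,0,0,0,0,90],
    [-28.2,-4.9,0,0,0,0,90],
    [-28.2,-4.9,0,0,0,0,90],
    [-28.2,-4.9,0,0,0,0,90],
    [-28.2,-4.9,0,0,0,0,90]
  ]
}}

```text
clock: 13.08
position: [0.5422, 0.1026, 0.1698]
tool_rot: [3.141, -0.001, 0.365]
force: [0.4, 0.5, 0.2]
grip_width: 0.0552
```

{"name": "carry_out", "arguments": {
  "targets": [
    [-28.2,-4.9,0,0,0,0,90],
    [-28.2,-4.9,0,0,0,0,90],
    [-28.2,-4.9,0,0,0,0,90],
    [0,0,0,0,0,0,90],
    [0,0,0,0,0,0,90]
  ]
}}

```text
clock: 13.5
position: [0.4588, 0.0864, 0.1702]
tool_rot: [3.141, -0.001, 0.365]
force: [1.4, -0.5, -0.2]
grip_width: 0.0554
```

{"name": "carry_out", "arguments": {
  "targets": [
    [0,0,0,0,0,0,90],
    [0,0,0,0,0,0,90]
  ]
}}

```text
clock: 13.67
position: [0.4601, 0.0868, 0.1696]
tool_rot: [-3.142, -0.001, 0.365]
force: [-0.2, -0.4, -0.0]
grip_width: 0.055
```

```bash
python3 - <<'E'
from h import *
go(.4592,.0862,.024)
W,f=wcloud();knob(W,.4592,.0862);knob(W,.42,.256);q=near(W,.42,.256,.07,.007,.03);print(cv2.minAreaRect((q[:,:2]*1000).astype(np.float32)))
q=near(W,.56,.382,.056,.0745,.084);print(cv2.minAreaRect((q[:,:2]*1000).astype(np.float32)))
cv2.imwrite("pics/w4.png",f["color"][...,::-1])
E
```

```text
clock 13.67 at [0.4601 0.0868 0.1696] rpy [-3.142e+00 -1.000e-03  3.650e-01] w 0.055 F [-0.2 -0.4 -0. ]
  shift [ -1.1   0.2 145.6] turn deg None
 knob top 212 [0.4589 0.0869 0.0421] mean [0.4594 0.0871 0.0423] ext [0.0154 0.015 ]
 knob top 213 [0.4206 0.2563 0.0424] mean [0.4208 0.2555 0.0427] ext [0.0205 0.0197]
((420.450927734375, 256.18292236328125), (83.14053344726562, 83.37532043457031), 37.635467529296875)
((538.722900390625, 380.35943603515625), (53.98310852050781, 96.42414855957031), 4.015866279602051)
```

View pics/w4.png

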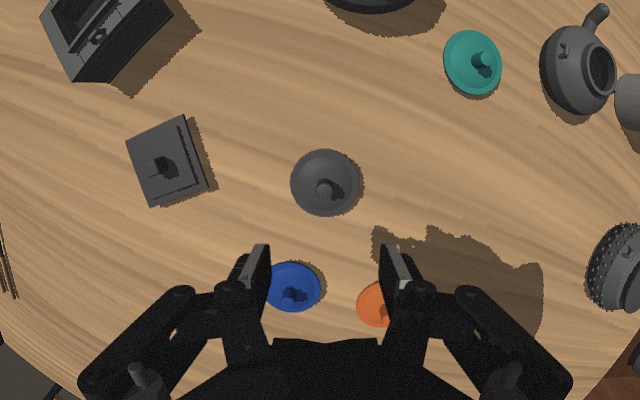

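Small dark lid at (326,182), centred between the jaws; blue (295,287) and orange (375,303) are well clear of it.

{"name": "carry_out", "arguments": {
  "targets": [
    [-1,0,30,0,0,0,90],
    [0,0,35,0,0,0,90],
    [0,0,35,0,0,0,90],
    [0,0,25,0,0,0,90],
    [0,0,15,0,0,0,90]
  ]
}}

```text
clock: 14.13
position: [0.4576, 0.0861, 0.0264]
tool_rot: [-3.141, 0.003, 0.365]
force: [0.3, 0.6, -0.4]
grip_width: 0.0553
```

{"name": "carry_out", "arguments": {
  "targets": [
    [0,0,5,0,0,0,90],
    [0,0,0,0,0,0,90],
    [0,0,0,0,0,0,90],
    [0,0,0,0,0,0,140],
    [0,0,0,0,0,0,180]
  ]
}}

```text
clock: 14.55
position: [0.4591, 0.0863, 0.0254]
tool_rot: [3.141, -0.002, 0.365]
force: [-1.1, 0.2, 0.7]
grip_width: 0.0319
```

{"name": "carry_out", "arguments": {
  "targets": [
    [0,0,0,0,0,0,255],
    [0,0,0,0,0,0,255],
    [0,0,0,0,0,0,255],
    [0,0,0,0,0,0,255],
    [0,0,0,0,0,0,255]
  ]
}}

```text
clock: 14.97
position: [0.4588, 0.0863, 0.025]
tool_rot: [3.141, -0.001, 0.365]
force: [-1.0, 0.9, 11.8]
grip_width: 0.0138
```

{"name": "carry_out", "arguments": {
  "targets": [
    [0,0,-10,0,0,0,255],
    [0,0,-20,0,0,0,255],
    [0,0,-35,0,0,0,255],
    [0,0,-35,0,0,0,255],
    [0,0,-35,0,0,0,255]
  ]
}}

```text
clock: 15.38
position: [0.4577, 0.0861, 0.1616]
tool_rot: [-3.141, 0.0, 0.365]
force: [1.6, 0.1, -0.8]
grip_width: 0.0139
```

{"name": "carry_out", "arguments": {
  "targets": [
    [13,26.5,-10,0,0,0,255],
    [13,26.5,0,0,0,0,255],
    [13,26.5,0,0,0,0,255],
    [13,26.5,0,0,0,0,255],
    [13,26.5,0,0,0,0,255]
  ]
}}

```text
clock: 15.8
position: [0.567, -0.0157, 0.1704]
tool_rot: [3.141, -0.001, 0.365]
force: [0.6, 0.6, 0.1]
grip_width: 0.0138
```

```bash
python3 - <<'E'
from h import *
go(.698,-.1347,.17)
W,f=wcloud();rim(W,.698,-.1347,.07,.027)
cv2.imwrite("pics/w5.png",f["color"][...,::-1])
E
```

```text
clock 15.8 at [ 0.567  -0.0157  0.1704] rpy [ 3.141e+00 -1.000e-03  3.650e-01] w 0.0138 F [0.6 0.6 0.1]
  shift [ 79.9 157.9   0.4] turn deg None
 rim 857 [array([ 0.698 , -0.1347,  0.0264]), np.float64(0.0014)] z 0.0692
```

View pics/w5.png

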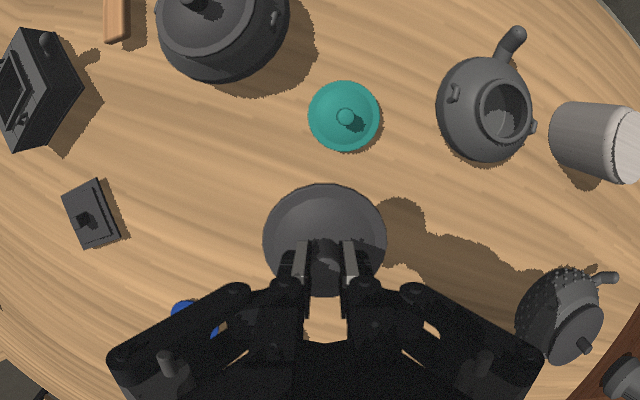

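The small lid is held level at (325,235), and kettle_small's mouth is at (508,112). The large and medium kettles have their lids on.

{"name": "carry_out", "arguments": {
  "targets": [
    [13.3,26.3,0,0,0,0,255],
    [13.3,26.3,0,0,0,0,255],
    [13.3,26.3,0,0,0,0,255],
    [13.3,26.3,0,0,0,0,255],
    [13.3,26.3,0,0,0,0,255]
  ]
}}

```text
clock: 16.27
position: [0.6759, -0.1146, 0.1703]
tool_rot: [-3.141, -0.0, 0.365]
force: [0.3, 0.3, 0.3]
grip_width: 0.014
```

{"name": "carry_out", "arguments": {
  "targets": [
    [13.3,26.3,0,0,0,0,255],
    [0,0,0,0,0,0,255],
    [0,0,22,0,0,0,255],
    [0,0,22,0,0,0,255],
    [0,0,20,0,0,0,255]
  ]
}}

```text
clock: 16.68
position: [0.6969, -0.1334, 0.1052]
tool_rot: [-3.141, -0.0, 0.365]
force: [0.3, -0.2, -1.2]
grip_width: 0.0138
```

{"name": "carry_out", "arguments": {
  "targets": [
    [0,0,0,0,0,0,255],
    [0,0,0,0,0,0,255],
    [0,0,0,0,0,0,255],
    [0,0,0,0,0,0,255]
  ]
}}

```text
clock: 17.02
position: [0.6979, -0.1335, 0.1073]
tool_rot: [3.141, -0.002, 0.365]
force: [-0.2, 0.3, -0.5]
grip_width: 0.0139
```

```bash
python3 -c "
from h import *
go(.698,-.1347,.085)"
```

```text
clock 17.02 at [ 0.6979 -0.1335  0.1073] rpy [ 3.141e+00 -2.000e-03  3.650e-01] w 0.0139 F [-0.2  0.3 -0.5]
  shift [-0.4  1.2 22.3] turn deg None
```

{"name": "carry_out", "arguments": {
  "targets": [
    [0,1,7,0,0,0,255],
    [0,0,6,0,0,0,255],
    [0,0,5,0,0,0,255],
    [0,0,2,0,0,0,255],
    [0,0,1,0,0,0,255]
  ]
}}

```text
clock: 17.43
position: [0.6975, -0.1343, 0.0851]
tool_rot: [-3.142, 0.0, 0.365]
force: [-10.9, 2.5, 27.9]
grip_width: 0.014
```

{"name": "carry_out", "arguments": {
  "targets": [
    [0,0,0.5,0,0,0,255],
    [0,0,0,0,0,0,255],
    [0,0,0,0,0,0,255]
  ]
}}

```text
clock: 17.68
position: [0.6976, -0.1342, 0.0851]
tool_rot: [3.141, -0.0, 0.365]
force: [-10.0, 1.9, 21.7]
grip_width: 0.0137
```

{"name": "carry_out", "arguments": {
  "targets": [
    [0,0,-1,0,0,0,255],
    [0,0,0,0,0,0,210],
    [0,0,0,0,0,0,170],
    [0,0,0,0,0,0,90],
    [0,0,0,0,0,0,90]
  ]
}}

```text
clock: 18.1
position: [0.6974, -0.1343, 0.0844]
tool_rot: [-3.141, 0.0, 0.365]
force: [0.0, -0.1, 0.3]
grip_width: 0.0513
```

{"name": "carry_out", "arguments": {
  "targets": [
    [0,0,0,0,0,0,90],
    [0,0,-10,0,0,0,90],
    [0,0,-20,0,0,0,90],
    [0,0,-30,0,0,0,90],
    [0,0,-25,0,0,0,90]
  ]
}}

```text
clock: 18.52
position: [0.6975, -0.1343, 0.1719]
tool_rot: [3.141, -0.0, 0.365]
force: [0.6, -0.3, 0.7]
grip_width: 0.0553
```

```bash
python3 - <<'E'
from h import *
go(.4206,.256,.15,np.radians(37.6))
W,f=wcloud();seated(W,.6976,-.1342,.07,.035)
E
```

```text
clock 18.52 at [ 0.6975 -0.1343  0.1719] rpy [ 3.141 -0.     0.365] w 0.0553 F [ 0.6 -0.3  0.7]
  shift [-119.5 -463.4   21.9] turn deg -16.7
 knob top 329 [ 0.6977 -0.1336  0.1022] mean [ 0.6982 -0.1335  0.1023] ext [0.0151 0.0156]
 plate mid [ 0.6978 -0.1334  0.0764] ext [0.0698 0.0692 0.0104] tilt deg [-0.16  0.  ]
```

The small lid is seated: knob top 0.1023, tilt 0.2°. Last is the square lid.

{"name": "carry_out", "arguments": {
  "targets": [
    [-7.5,-29,0,0,0,0,90],
    [-7.5,-29,0,0,0,0,90],
    [-7.5,-29,0,0,0,0,90],
    [-7.5,-29,0,0,0,0,90],
    [-7.5,-29,0,0,0,0,90]
  ]
}}

```text
clock: 18.98
position: [0.6099, -0.0112, 0.1704]
tool_rot: [3.141, -0.001, 0.365]
force: [0.0, 0.4, 0.1]
grip_width: 0.0555
```

{"name": "carry_out", "arguments": {
  "targets": [
    [-7.5,-29,0,0,0,0,90],
    [-7.5,-29,0,0,0,0,90],
    [-7.5,-29,0,0,0,0,90],
    [-7.5,-29,0,0,0,0,90],
    [-7.5,-29,0,0,0,0,90]
  ]
}}

```text
clock: 19.4
position: [0.5232, 0.1108, 0.1704]
tool_rot: [3.141, -0.001, 0.365]
force: [1.0, 0.6, 0.6]
grip_width: 0.0555
```

{"name": "carry_out", "arguments": {
  "targets": [
    [-7.5,-29,0,0,0,0,90],
    [-7.5,-29,0,0,0,0,90],
    [-7.5,-29,0,0,0,0,90],
    [-7.5,-29,0,0,0,0,90],
    [-7.5,-29,0,0,0,0,90]
  ]
}}

```text
clock: 19.82
position: [0.4365, 0.233, 0.1705]
tool_rot: [-3.142, -0.001, 0.365]
force: [0.3, 0.8, 0.7]
grip_width: 0.0554
```

{"name": "carry_out", "arguments": {
  "targets": [
    [-7,-28.4,0,0,0,0,90],
    [0,0,0,0,0,-1,90],
    [0,0,0,0,0,-1,90],
    [0,0,0,0,0,-0.78,90],
    [0,0,0,0,0,0,90]
  ]
}}

```text
clock: 20.23
position: [0.4207, 0.2561, 0.1703]
tool_rot: [3.142, -0.001, 0.66]
force: [0.2, -0.3, 0.6]
grip_width: 0.0553
```

{"name": "carry_out", "arguments": {
  "targets": [
    [0,0,0,0,0,0,90],
    [0,0,0,0,0,0,90]
  ]
}}

```text
clock: 20.4
position: [0.4207, 0.2559, 0.17]
tool_rot: [3.142, -0.0, 0.652]
force: [-0.5, 1.2, 0.8]
grip_width: 0.0553
```

```bash
cat >> h.py <<'E'
def rect(q):
    c,s,a=cv2.minAreaRect((q[:,:2]*1000).astype(np.float32));return len(q),np.round(c,1),np.round(s,1),round(a,2)
E
python3 - <<'E'
from h import *
W,f=wcloud();print("knob rect",rect(near(W,.4206,.256,.025,.04,.048)));q=near(W,.4206,.256,.07,.007,.03);print("plate",rect(q))
q=near(W,.56,.382,.08,.0725,.084);print("rim+lugs",rect(q));q=near(W,.56,.382,.035,.0745,.084);print("rim inner corners cut",rect(q))
b=near(W,.56,.382,.09,.055,.072);print("body",rect(b))
q=near(W,.4206,.256,.025,.04,.048);m=q.mean(0);go(m[0],m[1],.024,np.radians(37.6))
cv2.imwrite("pics/w6.png",f["color"][...,::-1])
E
```

```text
knob rect (323, array([420.1, 256.8]), array([16.3, 16.4]), 37.08)
plate (6267, array([420.1, 256.8]), array([83., 83.]), 37.44)
rim+lugs (711, array([530.1, 357.8]), array([23.2, 57.9]), 37.6)
rim inner corners cut (158, array([538.4, 357.8]), array([ 5. , 28.4]), 49.31)
body (4410, array([528.3, 347.1]), array([ 49.5, 121.9]), 36.56)
clock 20.45 at [0.4207 0.2559 0.17  ] rpy [ 3.142 -0.     0.653] w 0.055 F [-0.3 -0.3 -0.2]
  shift [  0.5  -0.9 146. ] turn deg -0.18
```

View pics/w6.png

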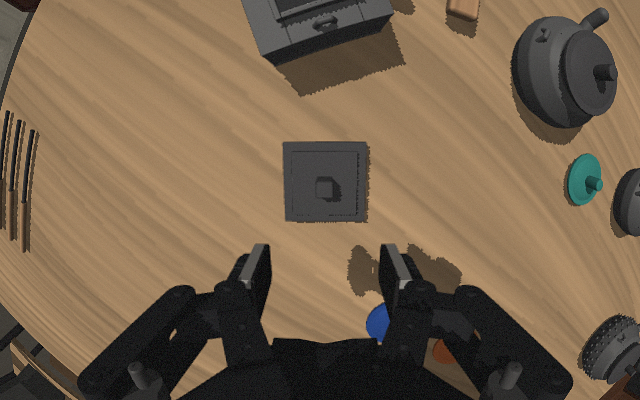

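Square lid at (325,182), aligned with the jaws. Grasping it.

{"name": "carry_out", "arguments": {
  "targets": [
    [0.5,-1,30,0,0,0,90],
    [0,0,35,0,0,0,90],
    [0,0,35,0,0,0,90],
    [0,0,25,0,0,0,90],
    [0,0,15,0,0,0,90]
  ]
}}

```text
clock: 20.87
position: [0.4194, 0.2564, 0.0273]
tool_rot: [-3.142, 0.003, 0.654]
force: [-2.0, 0.0, 0.2]
grip_width: 0.0553
```

{"name": "carry_out", "arguments": {
  "targets": [
    [0,0,5,0,0,0,90],
    [0,0,0,0,0,0,90],
    [0,0,0,0,0,0,90],
    [0,0,0,0,0,0,140],
    [0,0,0,0,0,0,180]
  ]
}}

```text
clock: 21.28
position: [0.421, 0.2574, 0.0259]
tool_rot: [3.141, -0.002, 0.655]
force: [-0.4, -0.0, -0.1]
grip_width: 0.032
```

{"name": "carry_out", "arguments": {
  "targets": [
    [0,0,0,0,0,0,255],
    [0,0,0,0,0,0,255],
    [0,0,0,0,0,0,255],
    [0,0,0,0,0,0,255],
    [0,0,0,0,0,0,255]
  ]
}}

```text
clock: 21.7
position: [0.4208, 0.2572, 0.0256]
tool_rot: [3.141, -0.001, 0.656]
force: [-1.0, -0.7, 11.6]
grip_width: 0.0149
```

{"name": "carry_out", "arguments": {
  "targets": [
    [0,0,-10,0,0,0,255],
    [0,0,-20,0,0,0,255],
    [0,0,-35,0,0,0,255],
    [0,0,-35,0,0,0,255],
    [0,0,-35,0,0,0,255]
  ]
}}

```text
clock: 22.12
position: [0.4198, 0.2568, 0.1621]
tool_rot: [-3.141, 0.0, 0.656]
force: [0.0, -0.3, -1.0]
grip_width: 0.0144
```

{"name": "carry_out", "arguments": {
  "targets": [
    [15,0,-30,0,0,0,255],
    [20,0,0,0,0,0,255],
    [20,0,0,0,0,0,255],
    [15,0,0,0,0,0,255],
    [0,0,0,0,0,0,255]
  ]
}}

```text
clock: 22.53
position: [0.4773, 0.3012, 0.1907]
tool_rot: [-3.141, -0.002, 0.656]
force: [-1.1, 0.4, -0.9]
grip_width: 0.0144
```

{"name": "carry_out", "arguments": {
  "targets": [
    [0,0,0,0,0,0,255],
    [0,0,0,0,0,0,255]
  ]
}}

```text
clock: 22.7
position: [0.4752, 0.2993, 0.1901]
tool_rot: [-3.142, 0.001, 0.656]
force: [0.0, -0.1, -1.0]
grip_width: 0.0149
```

```bash
python3 - <<'E'
from h import *
W,f=wcloud();np.save("W7.npy",W)
for R,a in((.058,.0755),(.06,.0755),(.075,.0755),(.04,.0755)):
    q=near(W,.56,.382,R,a,.083);print("rim",R,rect(q),np.round(np.median(q[:,2]),4))
b=near(W,.56,.382,.09,.055,.083);print("body",rect(b))
m=near(W,.56,.382,.04,-.01,.06);print("inside mouth",rect(m))
go(.56,.382,.17,np.radians(56.3))
cv2.imwrite("pics/w7.png",f["color"][...,::-1])
E
```

```text
rim 0.058 (2144, array([559.8, 382.7]), array([101.9,  70.6]), 56.55) 0.0777
rim 0.06 (2144, array([559.8, 382.7]), array([101.9,  70.6]), 56.55) 0.0777
rim 0.075 (2144, array([559.8, 382.7]), array([101.9,  70.6]), 56.55) 0.0777
rim 0.04 (1387, array([559.7, 382.7]), array([70.4, 70.6]), 56.42) 0.0776
body (11504, array([573.3, 374. ]), array([112.8, 145. ]), 56.83)
inside mouth (3695, array([563.7, 388.4]), array([65.2, 72.4]), 56.94)
clock 22.75 at [0.4753 0.2993 0.1901] rpy [3.142 0.    0.656] w 0.0146 F [-1.  -0.2 -1.3]
  shift [117.6 -13.9  20.1] turn deg -18.72
```

View pics/w7.png

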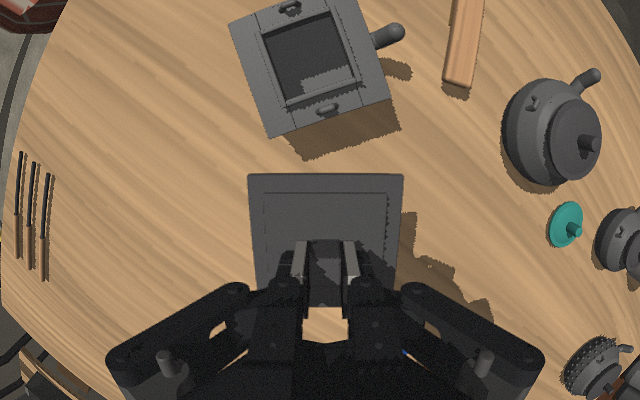

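Kettle_square's mouth is at (310,60) and the lid is held square at (325,225). The rim rectangle is 70.4×70.6 at (0.5598, 0.3827), yaw 56.5°, which matches its nominal size.

{"name": "carry_out", "arguments": {
  "targets": [
    [23.5,-2.9,0,0,0,0,255],
    [23.5,-2.9,0,0,0,0,255],
    [23.5,-2.9,0,0,0,0,255],
    [23.5,-2.9,0,0,0,0,255],
    [23.5,-2.9,0,0,0,0,255]
  ]
}}

```text
clock: 23.17
position: [0.5604, 0.3832, 0.1901]
tool_rot: [3.142, 0.0, 0.656]
force: [-0.3, -0.6, -0.5]
grip_width: 0.0147
```

{"name": "carry_out", "arguments": {
  "targets": [
    [0,0,0,0,0,-0.8,255],
    [0,0,0,0,0,-0.8,255],
    [0,0,0,0,0,-0.8,255],
    [0,0,0,0,0,-0.75,255],
    [0,0,25,0,0,0,255]
  ]
}}

```text
clock: 23.58
position: [0.5614, 0.3838, 0.1689]
tool_rot: [3.14, -0.006, 0.991]
force: [1.8, 0.5, -0.7]
grip_width: 0.0147
```

{"name": "carry_out", "arguments": {
  "targets": [
    [0,0,25,0,0,0,255],
    [0,0,25,0,0,0,255],
    [0,0,0,0,0,0,255],
    [0,0,0,0,0,0,255],
    [0,0,0,0,0,0,255]
  ]
}}

```text
clock: 24.0
position: [0.5604, 0.3832, 0.1165]
tool_rot: [3.141, -0.001, 0.986]
force: [0.2, 0.7, 0.0]
grip_width: 0.0149
```

```bash
python3 - <<'E'
from h import *
go(.5598,.3827,.0936,np.radians(56.5))
W,f=wcloud();q=near(W,.5598,.3827,.065,.096,.104);print("lid plate",rect(q))
E
```

```text
clock 24.0 at [0.5604 0.3832 0.1165] rpy [ 3.141e+00 -1.000e-03  9.860e-01] w 0.0149 F [0.2 0.7 0. ]
  shift [-0.8 -0.2 22.9] turn deg -0.02
lid plate (232, array([560.1, 384. ]), array([80.1, 82.8]), 56.5)
```

Lid plate yaw reads 56.5°, in line with the kettle. Lowering it.

{"name": "carry_out", "arguments": {
  "targets": [
    [-0.5,0,7,0,0,0,255],
    [0,0,6,0,0,0,255],
    [0,0,5,0,0,0,255],
    [0,0,3,0,0,0,255],
    [0,0,0,0,0,0,255]
  ]
}}

```text
clock: 24.47
position: [0.5598, 0.3824, 0.0939]
tool_rot: [3.142, 0.0, 0.986]
force: [0.2, -0.4, 0.6]
grip_width: 0.0145
```

{"name": "carry_out", "arguments": {
  "targets": [
    [0,0,1,0,0,0,255],
    [0,0,0,0,0,0,255],
    [0,0,0.5,0,0,0,255],
    [0,0,0,0,0,0,255]
  ]
}}

```text
clock: 24.8
position: [0.5599, 0.3825, 0.0936]
tool_rot: [3.141, -0.0, 0.986]
force: [-8.4, -7.0, 22.7]
grip_width: 0.0145
```

{"name": "carry_out", "arguments": {
  "targets": [
    [0,0,-1,0,0,0,255],
    [0,0,0,0,0,0,210],
    [0,0,0,0,0,0,170],
    [0,0,0,0,0,0,90],
    [0,0,0,0,0,0,90]
  ]
}}

```text
clock: 25.22
position: [0.5598, 0.3824, 0.093]
tool_rot: [-3.142, 0.0, 0.986]
force: [-0.3, -0.0, 0.6]
grip_width: 0.0506
```

{"name": "carry_out", "arguments": {
  "targets": [
    [0,0,0,0,0,0,90],
    [0,0,-10,0,0,0,90],
    [0,0,-20,0,0,0,90],
    [0,0,-30,0,0,0,90],
    [0,0,-35,0,0,0,90]
  ]
}}

```text
clock: 25.63
position: [0.5592, 0.382, 0.1888]
tool_rot: [-3.141, 0.002, 0.986]
force: [0.4, 0.0, 1.4]
grip_width: 0.055
```

{"name": "carry_out", "arguments": {
  "targets": [
    [-25,0,-30,0,0,0,90],
    [-30,0,0,0,0,0,90],
    [-30,0,0,0,0,0,90],
    [0,0,0,0,0,0,90],
    [0,0,0,0,0,0,90]
  ]
}}

```text
clock: 26.05
position: [0.5129, 0.3105, 0.2197]
tool_rot: [3.14, -0.001, 0.985]
force: [1.1, 0.5, -0.1]
grip_width: 0.055
```

```bash
python3 - <<'E'
from h import *; from workcell import bot
W,f=wcloud();cv2.imwrite("pics/w8.png",f["color"][...,::-1])
seated(W,.5598,.3825,.078,.058);print("plate",rect(near(W,.5598,.3825,.065,.0805,.092)),"body",rect(near(W,.56,.382,.09,.055,.072)))
g0=np.load("f0_top.npz");W0=cloud(g0);f1=bot.grab_frame("top");W1=cloud(f1)
cv2.imwrite("pics/top1.png",cv2.resize(f1["color"][100:300,160:520,::-1],None,fx=2.2,fy=2.2))
for n,x,y,r,a,b in(("tin",.741,-.283,.07,.1,.12),("brush",.70,.24,.12,.02,.035),("ks",.698,-.1347,.1,.03,.06),("km",.6847,.131,.1,.03,.065),("kl",.5132,-.399,.1,.03,.07),("kq",.5598,.3827,.09,.03,.065)):
    print(n,[(len(q),np.round(q.mean(0)[:2],4),np.round((q.min(0)+q.max(0))[:2]/2,4)) for q in(near(W0,x,y,r,a,b),near(W1,x,y,r,a,b)) if len(q)])
for n,x,y,h in(("s",.698,-.1347,.06),("m",.6847,.131,.07),("l",.5132,-.399,.078),("q",.56,.3825,.068)):knob(W1,x,y,h)
E
```

```text
knob top 391 [0.5586 0.3824 0.1103] mean [0.559  0.3821 0.1106] ext [0.0201 0.0198]
 plate mid [0.5588 0.3824 0.0843] ext [0.1117 0.1103 0.0105] tilt deg [-0.08  0.06]
plate (7711, array([559.8, 383.8]), array([96.6, 82.6]), 56.09) body (5513, array([572.7, 374.7]), array([112.5, 143.7]), 56.91)
tin [(523, array([ 0.7389, -0.2817]), array([ 0.74  , -0.2808])), (525, array([ 0.7391, -0.2817]), array([ 0.7388, -0.281 ]))]
brush [(469, array([0.7124, 0.2877]), array([0.7112, 0.2441])), (472, array([0.7116, 0.2873]), array([0.7116, 0.245 ]))]
ks [(576, array([ 0.6978, -0.1324]), array([ 0.7155, -0.1359])), (492, array([ 0.6957, -0.1322]), array([ 0.7088, -0.1359]))]
km [(577, array([0.6811, 0.1262]), array([0.7023, 0.1298])), (578, array([0.6817, 0.1259]), array([0.7004, 0.1295]))]
kl [(697, array([ 0.5149, -0.3844]), array([ 0.5239, -0.3985])), (698, array([ 0.5155, -0.3838]), array([ 0.5236, -0.3995]))]
kq [(280, array([0.561, 0.359]), array([0.5628, 0.3783])), (99, array([0.5862, 0.3347]), array([0.5821, 0.352 ]))]
 knob top 18 [ 0.6986 -0.1346  0.1039] mean [ 0.6982 -0.1348  0.1039] 
[... 240 characters left out ...]
 q=near(W,x,y,.025,h+.040,h+.048);print(" knob top",len(q),np.round((q.min(0)+q.max(0))/2,4) if len(q) else 0,"mean",np.round(q.mean(0),4),"ext",np.round(q.max(0)-q.min(0),4)[:2])
  ret = um.true_divide(
Traceback (most recent call last):
  File "h.py", line 33, in knob
    q=near(W,x,y,.025,h+.040,h+.048);print(" knob top",len(q),np.round((q.min(0)+q.max(0))/2,4) if len(q) else 0,"mean",np.round(q.mean(0),4),"ext",np.round(q.max(0)-q.min(0),4)[:2])
                                                                                                                                                             ~~~~~^^^
ValueError: zero-size array to reduction operation maximum which has no identity
```

View pics/w8.png

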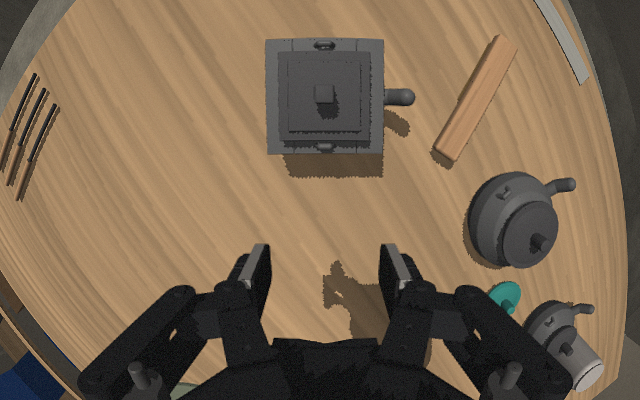

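View pics/top1.png

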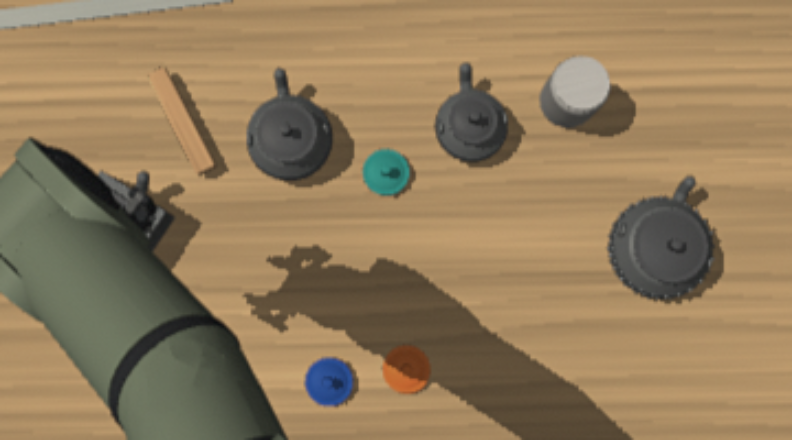

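All four lids are on, and the tin, brush and look-alikes haven't moved. In the wrist view the square lid at (324,95) sits square on its kettle, and the gripper is clear.

```bash
python3 -c "
from workcell import bot
print(bot.job_done())"
```

```text
the job is handed in; nothing more can be done
None
```

I put all four lids on their matching kettles and handed the job in at about 26 s of the 112 s allowed.

| Lid | Knob top measured (mm) | Knob top when the lids lay on the bench + seated height (mm) | Plate tilt |
|---|---|---|---|
| Small | 102.3 | 102.4 | under 0.3° |
| Medium | 112.2 | 112.4 | under 0.3° |
| Large | 120.3 | 120.4 | under 0.3° |
| Square | 110.6 | 110.4 | under 0.3° |

- **Centring:** each knob is within about 2 mm of its mouth's centre, against 8 mm of play.
- **Square lid:** held just above its kettle it read 56.5°, the same as the rim. The wrist picture after release shows it square.
- **Forces:** readings at the end of each move call stayed under about 30 N. Setting down peaked at about 22–28 N for the small, medium and square lids, and 12 N for the large one.
- **Bystanders:** before and after top views agree within 1–2 mm for the tin, the brush and the medium and large kettles. The blue, orange and teal look-alikes sit where they were in the pictures.

Some of the last checks failed or disagreed:
- **Small kettle:** its body centre read 2 mm different afterwards in x, probably because the lid now hides part of it.
- **Square kettle:** the arm hid it in the final top view, so that check errored. Its wrist readings before and after agree within 1 mm.
- **Square lid's final angle:** that rectangle also took in a lug (96.6 × 82.6 mm), so its 56.1° reading is less reliable.

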